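# Rock the stop block out of the chopstick bundling jig

## Robot

A 7-joint arm with a two-finger parallel gripper is mounted at the origin on the work surface. World frame = base frame: x ahead of the robot, y to its left, z up, the work surface at z = 0. Lengths are in m, angles in rad, forces in N, time in s.
With the tool pointing down it reaches from about 0.425 to 0.875 m from the base axis. Payload 4.7 kg.
Tool frame: the origin (TCP) lies on the centre line of the jaws, within the pads' length; the fingertips stand manip.finger_overhang ahead of it and the grasp point (between the pads) lies 2 mm behind it (manip.finger_overhang is the distance from the TCP to the fingertips, in m); z points along the fingers, y is the line along which they close (so a half turn about z gives the same grasp; the last joint's range is limited). The gripper opens to 85 mm and grips with 20 to 120 N. Pads are 22 mm wide; open, the fingers measure 114 mm over their backs; the gripper's body (76 mm by 85 mm) begins 54 mm behind the grasp point. The pads swing forward as they close: fully open they stand 13 mm farther back than shut.
Start: joints at [1.234, 0.321, -0.07, 1.45, 0.023, 1.371, -0.057], TCP at [0.223, -0.61, 0.248] pointing down, gripper open.
Joint ranges: [-2.86, 2.86], [-0.3, 2.09], [-1.38, 1.24], [0.06, 2.45], [-1.56, 4.7], [0.09, 2.05], [-2.69, 2.69]. Speed limits (rad/s): [2.57, 2.57, 3.14, 3.14, 3.14, 3.14, 3.14].

## Interface

Orientations are given as a rotation vector (axis times angle).
In Python, from plant import manip gives the robot as it stands. The module is installed in compiled form; this text tells all that it offers.
- The arm moves only by the tool advance, called after "Emit:" as name([rows], argument=value, ...), one row to a line, values as JSON. Schema: {"type":"object","properties":{"rows":{"type":"array","items":{"type":"array","items":{"type":"number"},"minItems":6,"maxItems":6},"minItems":1,"maxItems":10},"aperture":{"type":"number"},"only":{"type":"string"},"quiet":{"type":"boolean"},"lines":{"type":"string"}},"required":["rows"],"additionalProperties":false}. rows is a list of rows, 1 to 10 of them, each of 6 numbers: dx, dy, dz in shares of the most that a row can go, 1 being 62.5 mm, then a rotation vector rx, ry, rz in a scale on which 1.0 is pi/2 rad; each row shifts and turns the commanded pose from where the row before left it, along the tool's axes as they then stand; what a row does not reach is not made up. A row lasts 1/8 s, in which the tool goes at most 0.0625 m and 0.188 rad, less where a joint would pass 70% of its speed; a pose out of reach is approached as far as the arm can. aperture is the opening from 0.0 (shut) to 1.0 (fully open), set as the call begins (left out keeps the last). The fingers move at their own pace and stop on an object; the grip force is fixed at half the most. Time passes only in rows, so rows that do not move let the fingers close. The tool returns the time, the measured TCP pose, the force, the opening and the grip force at its end. only (a regular expression) keeps the lines of the reply that match it, lines (a string "A,B") keeps lines A to B, and quiet returns only ok. Input that does not fit is refused with a message, and nothing moves.
- manip.get_obs(): the state, without advancing time (a new reading comes with each control period).
- manip.get_image(name): name is "scene" or "top"; returns a dict with "image" (420x560x3 uint8, red, green, blue), "fx", "fy", "cx", "cy" (pixels), "world_from_camera" (4x4, takes a point from camera to world coordinates). Camera axes: x right, y down, z forward; pixel columns grow to the right and rows downward; lengths in m; the calibration is good to about 2 mm. A picture is of the moment at which its call begins. There is no depth.
- manip.finish_job(): hands the job in; it is judged then, once.
Trained networks look in the newest picture that a camera, given by its name, has taken for a name from the list of things; names that differ only in an ending like _2 or _b are one class to them, and where a whole thing is asked for, a point or a joint stands for the part that bears it (a point fixed in the world has none). Each returns a list of dicts, best first, with "confidence" (0 to 1); they miss things now and then, are a little off and sometimes report something else, mostly with a low value. They report only what shows in the picture. A call takes as long as a camera call. They do not tell look-alikes from the thing itself.
- manip.boxes_of(camera, thing): "at" ([column, row] as shares, 0 to 1, of the picture: columns of its width, rows of its height, amid what is visible of it).
The state is a dict: "time": time; "joints": joint angles; "qvel": joint speeds; "effort": joint torques, N m; "tool_pos": TCP position; "tcp_rot": TCP orientation; "ft_force": force on the tool from outside, world axes, zero at the start; "ft_torque": the same for the moment, N m; "gripper_width": opening from 0.0 (shut) to 1.0 (fully open); "grip_force": force on a finger pad.
Only numpy, scipy, OpenCV 4.12 (cv2) and the standard library are available. Lean on these libraries where they do the work, as an engineer would, in place of code of your own. Each camera call takes 0.05 s, during which the arm holds its last target. There are 200 camera calls.

## Task

The tall wooden stop block is stuck in the jaws of the chopstick bundling jig. First give it a spray: press the cap of the clamped lubricant canister fully down and let it spring back up; then grip the block and rock it side to side, towards one jaw and then the other, until both jaws have been pushed back, and lift it straight up out of them. Finish while holding the block still and upright just clear above the jaws, over its pocket; do not push the jig or its jaws with the gripper, and leave the other things on the bench where they are.

Things in the scene. Friction and masses are not known exactly. Their poses are not given: they have to be found in the camera images.
- jig: Fixed grey plate 320 x 150 x 15 mm. Origin on the bench (z = 0) under the middle of the block's pocket; x along the trough, y the way the jaws slide and the block is rocked. It reaches from x = -60 to 260. On it two aluminium jaws, beyond them dark guide blocks (|y| 48 to 72, top 32 mm above the plate), and at x = 45 to 255 a trough with wooden walls 18 mm high.
- pocket (a point): Middle of the pocket's floor, on the plate's top, 15 mm above the bench; axes as the jig. A rim 8 mm high round it holds the block's foot with about 1.3 mm of play.
- block: Tall loose stop block, brown wood, about 0.15 kg, 120 mm tall. Origin: centre of its underside, z up, axes along the jig's. Foot 40 (x) x 36 (y) x 10 mm; above it a plain upright 40 (x) x 26 (y) mm. The foot stands out 5 mm on both y sides and is caught under the jaws with 6 mm of upward play, so a straight pull does not free it.
- block_top (a point): Centre of the block's top face. Leaning the block over on its foot's edge (18 mm from the middle), turning it about the jig's x axis, makes the upright push that side's jaw outward: about 0.12 rad (top 14 mm to the side) moves the jaw by 7 mm.
- jaw_left (a joint): How far the jaw on the jig's +y side is pushed outward, m, 0 to 0.008 (stop). Starts within 1 mm of 0, slides stiffly (about 7 N) and stays where left. Jaw: upright plate 36 mm wide (x), 8 mm thick, from 16 to 62 mm above the pocket's floor; at 0 its inner face is 0.5 mm from the block's upright. The foot passes it beyond about 0.0048.
- jaw_right (a joint): The same for the jaw on the jig's -y side.
- canister: Fixed upright aluminium canister, 58 mm diameter, in a square dark foot 80 x 80 mm, beside the jig on its +y side. Origin: centre of the foot's underside, on the bench. Its white round cap is on top, with a small nozzle tube towards the canister's -y.
- cap (a joint): How far the sprung cap is pressed down, in m, 0 (up) to 0.007 (fully down). About 2 N starts it and 5 N presses it fully down; it springs back when let go.
- cap_top (a point): Centre of the cap's flat top (cap 30 mm in diameter), 173 mm above the bench when up.
- bundle_in: Bundle of five chopsticks in a paper band, 220 x 42 x 8 mm, lying in the jig's trough; leave it. Origin: centre of its underside, x lengthwise.
- bundle_b: A bundle like bundle_in lying on the bench to the right; leave it.
- tape: Cardboard tape ring, 90 mm diameter, 25 mm high, lying by the jig; leave it. Origin: centre of its underside.
- spare: Short spare stop block, 60 mm tall but otherwise like the tall one, standing on the bench by the jig; leave it. Origin: centre of its underside.
- marker: Black marker pen, 16 mm thick, 120 mm long, lying by the jig; leave it. Origin: centre of its underside.
- carton: Open white carton 250 x 100 x 50 mm; leave it. Origin: centre of its underside.
Mind the look-alikes: they are no part of the job. Of the things that look like the canister, take the one that is nearest to the robot's base at the start.

How it is judged:
On the way, in this order (a step that is already met when the one before it is completed fails the run):
1. the canister's cap has been pressed down (value of joint cap above 0.005 m), for 0.05 s.
2. the cap has sprung back up (value of joint cap below 0.0015 m), for 0.05 s.
3. rocking has pushed both jaws back (value of joint each of jaw_left, jaw_right above 0.0045 m), for 0.05 s.
At the end, for the whole second after the job is handed in: The gripper holds the tall block still (< 30 mm/s), upright (15 deg), its underside 64 to 150 mm above the pocket floor (jaw tops: 62 mm) and within 50 mm of the pocket sideways, touching neither jig nor jaws; both jaws stay back by over 4 mm; cap up (z of block in the frame of pocket between 0.064 and 0.15 m and horizontal distance between block and pocket below 0.05 m and angle between block's own z axis and vertical below 0.26 rad and linear speed of block below 0.03 m/s and contact force between the fingers and block above 1 N and contact force between block and jig below 0.2 N and value of joint cap below 0.0015 m and value of joint each of jaw_left, jaw_right above 0.004 m); the arm keeps its last pose, push and grip.
It fails at once if the gripper or arm pushes on the jig or its jaws (over 5 N) (contact force between any of the fingers, the arm and jig above 5 N).
It fails at once if another thing on the bench is moved by more than 25 mm (distance of any of bundle_in, bundle_b, tape, spare, marker, carton from where it was at the start of the episode above 0.025 m).
It also fails if it takes over 64 s, if anything falls off the work surface, if the arm or the gripper's body presses on something with over 40 N, if the wrist force passes 120 N, or if a joint passes its speed limit or range.

## Working session

There is one attempt and no reset: what is moved stays moved. The work goes in short steps, Python scripts to look and compute and a tool call to move; the robot and the scene stay as the last step left them, time stands still between calls to the robot, and variables do not carry over. Pictures are saved under pics/ and viewed, at most 10 in all, crops included, and the job is handed in when it is done.

```bash
mkdir -p pics; cat > h.py <<'E'
import numpy as np, cv2
from plant import manip
from scipy.spatial.transform import Rotation as R
def ray(im,u,v):
    T=np.array(im["world_from_camera"]); d=T[:3,:3]@np.array([(u-im["cx"])/im["fx"],(v-im["cy"])/im["fy"],1]); return T[:3,3],d
def atz(im,u,v,z):
    o,d=ray(im,u,v); return o+d*(z-o[2])/d[2]
def proj(im,p):
    T=np.linalg.inv(np.array(im["world_from_camera"])); q=T[:3,:3]@np.asarray(p)+T[:3,3]
    return np.array([im["fx"]*q[0]/q[2]+im["cx"],im["fy"]*q[1]/q[2]+im["cy"]])
E
python3 - <<'E'
from h import *
o=manip.get_obs(); print({k:np.round(v,3) for k,v in o.items()}, manip.finger_overhang)
for c in ("scene","top"):
    im=manip.get_image(c); cv2.imwrite(f"pics/{c}0.png",im["image"][:,:,::-1])
    print(c,im["fx"],im["cx"],im["cy"],np.round(im["world_from_camera"],3).tolist())
    for t in ("jig","block","canister","cap_top","jaw_left","tape","spare","marker","carton","bundle_in"):
        print(t,[(np.round(np.array(d["at"])*[560,420],1).tolist(),round(d["confidence"],2)) for d in manip.boxes_of(c,t)])
E
```

```text
{'time': np.float64(0.0), 'joints': array([ 1.234,  0.322, -0.07 ,  1.452,  0.023,  1.371, -0.057]), 'qvel': array([ 0.001, -0.   , -0.002,  0.001, -0.   ,  0.   ,  0.001]), 'effort': array([ 0.0000e+00, -4.9359e+01, -3.8200e-01, -3.1434e+01,  1.3000e-02,
        1.1000e-02, -0.0000e+00]), 'tool_pos': array([ 0.223, -0.61 ,  0.247]), 'tcp_rot': array([-3.092e+00, -5.480e-01,  1.000e-03]), 'ft_force': array([-0.961,  0.01 , -0.541]), 'ft_torque': array([ 0.022, -0.001, -0.014]), 'grip_force': np.float64(0.0), 'gripper_width': np.float64(1.001)} 0.017
scene 541.8594259828462 274.7769435554388 204.67300893141203 [[-0.685, 0.582, -0.439, 1.287], [0.729, 0.549, -0.41, 0.595], [0.002, -0.6, -0.8, 1.333], [0.0, 0.0, 0.0, 1.0]]
jig [([253.2, 221.6], 0.66)]
block [([275.4, 181.1], 0.69), ([251.9, 156.3], 0.4)]
canister [([344.5, 299.4], 0.92), ([313.8, 237.5], 0.61), ([287.6, 292.2], 0.55)]
cap_top [([286.8, 266.8], 0.47), ([311.5, 211.2], 0.41)]
jaw_left [([281.4, 199.3], 0.49)]
tape [([249.2, 158.8], 0.58), ([261.9, 254.1], 0.45)]
spare [([206.5, 194.4], 0.64)]
marker [([262.0, 254.1], 0.79)]
carton [([415.6, 308.8], 0.63), ([274.0, 181.4], 0.53)]
bundle_in [([236.3, 220.9], 0.77), ([418.8, 308.8], 0.36)]
top 384.0464240564189 278.5716073841295 206.83381565780505 [[-0.017, -0.986, 0.165, 0.465], [-1.0, 0.017, -0.006, -0.016], [0.003, -0.165, -0.986, 1.1], [0.0, 0.0, 0.0, 1.0]]
jig [([312.9, 215.5], 0.71)]
block [([307.3, 242.1], 0.73)]
canister [([171.0, 201.5], 0.91), ([217.9, 168.4], 0.68), ([239.0, 226.4], 0.66)]
cap_top [([160.5, 191.1], 0.69), ([212.1, 153.5], 0.47), ([291.6, 239.5], 0.36)]
jaw_left [([291.5, 240.4], 0.72), ([237.9, 228.5], 0.27)]
tape [([366.7, 255.8], 0.94)]
spare [([354.8, 195.6], 0.75)]
marker [([262.1, 184.6], 0.67)]
carton [([113.1, 241.1], 0.76), ([306.2, 242.8], 0.73)]
bundle_in [([309.5, 197.3], 0.83), ([356.6, 193.2], 0.67)]
```

View pics/scene0.png

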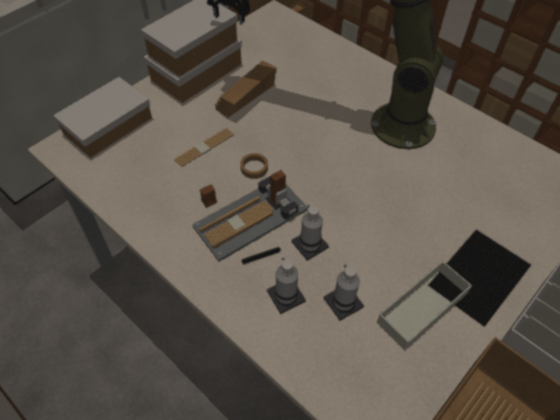

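View pics/top0.png

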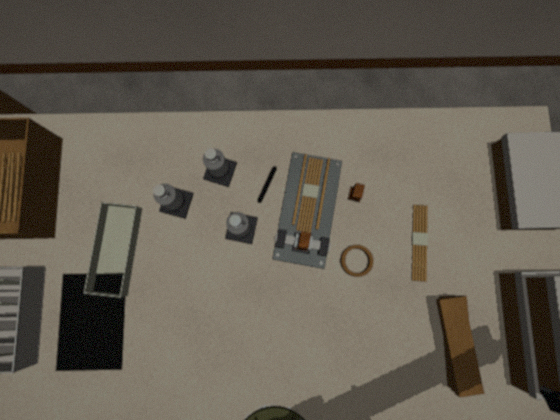

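The scene view shows three canisters at about (311,232), (287,285) and (346,292). In the top view they are at (240,226), (218,168) and (171,200). The base is at top (275,420), so I choose top (240,226), which is scene (311,232). The block is at top (304,241); the spare at (357,192) is the look-alike. Next I'll check the choice in a close crop.

```bash
python3 - <<'E'
from h import *
a=manip.get_image("top"); b=manip.get_image("scene")
ca=cv2.resize(a["image"][195:275,215:345],None,fx=6,fy=6,interpolation=cv2.INTER_CUBIC)[:,:,::-1]
cb=cv2.resize(b["image"][165:265,190:335],None,fx=5.5,fy=5.5,interpolation=cv2.INTER_CUBIC)[:,:,::-1]
cv2.imwrite("pics/ca.png",np.clip(ca*1.6,0,255)); cv2.imwrite("pics/cb.png",np.clip(cb*1.6,0,255))
print("caps dist",[ (atz(a,u,v,.17).round(3)) for u,v in((238,218),(160,190),(212,154))])
print("plate",[atz(a,u,v,.015).round(3).tolist() for u,v in((292,153),(341,158),(325,266),(273,261))])
E
```

```text
caps dist [array([0.595, 0.078, 0.17 ]), array([0.668, 0.271, 0.17 ]), array([0.758, 0.143, 0.17 ])]
plate [[0.806, -0.065, 0.015], [0.789, -0.208, 0.015], [0.477, -0.149, 0.015], [0.493, -0.004, 0.015]][ WARN:0@1.264] global loadsave.cpp:1063 imwrite_ Unsupported depth image for selected encoder is fallbacked to CV_8U.
```

View pics/ca.png

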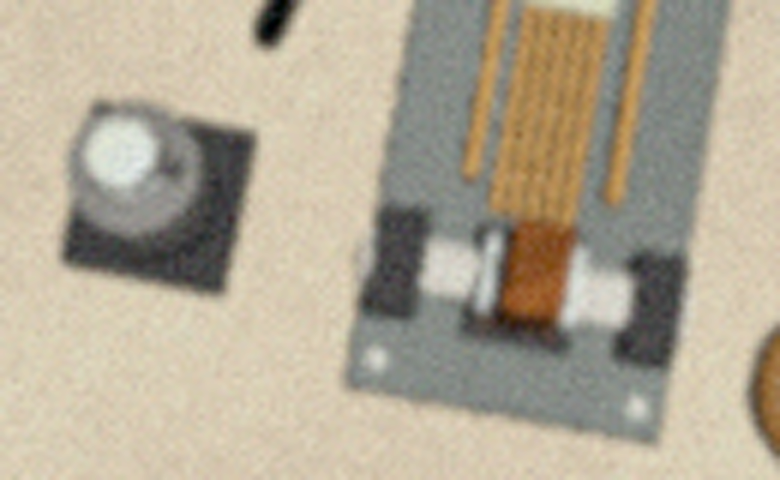

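View pics/cb.png

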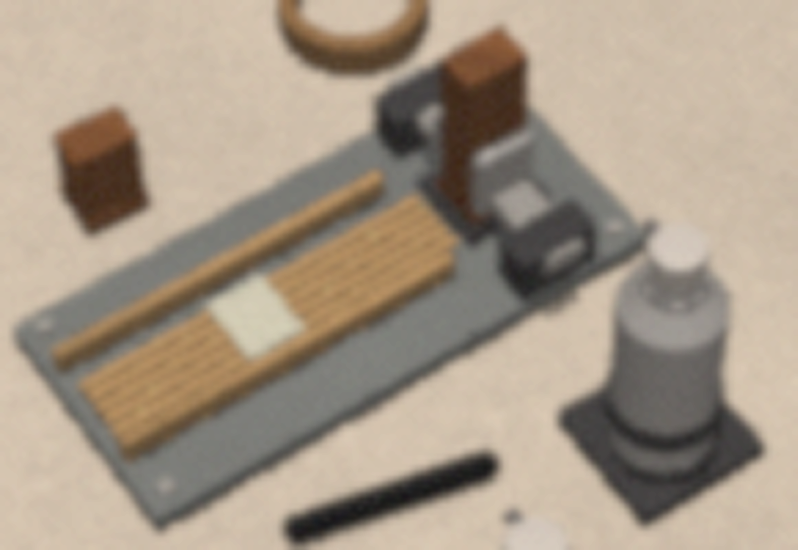

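```bash
python3 - <<'E'
from h import *
from scipy.optimize import least_squares
a=manip.get_image("top"); b=manip.get_image("scene")
def tri(pa,pb,z):
    f=lambda p:np.r_[proj(a,p)-pa,proj(b,p)-pb]
    s=least_squares(f,[.55,-.05,z]); print(s.x.round(4),s.fun.round(1))
    print('  z fixed:',atz(a,*pa,z).round(4),atz(b,*pb,z).round(4))
tri((235,220.2),(313.5,209.1),.173)
tri((304.7,240.6),(277.7,176.2),.135)
# plate corner fit, red/grey mask free: corners from pictures
ca=[(292,153),(341,158),(324.4,268.2),(273.2,259.4)]
L=[(.26,.075),(.26,-.075),(-.06,-.075),(-.06,.075)]
cb={0:(219,260.3),1:(193,224.7),3:(309,207)}
def f(q):
    c,s=np.cos(q[2]),np.sin(q[2]); P=[np.array([q[0]+c*x-s*y,q[1]+s*x+c*y,.015]) for x,y in L]
    return np.concatenate([proj(a,P[i])-ca[i] for i in range(4)]+[proj(b,P[i])-cb[i] for i in (0,1)])
s=least_squares(f,[.543,-.088,-.19],loss="soft_l1"); print(s.x.round(4),s.fun.round(1))
E
```

```text
[0.5894 0.0853 0.1709] [-0.  0. -0. -0.]
  z fixed: [0.5892 0.0851 0.173 ] [0.5907 0.0863 0.173 ]
[ 0.5413 -0.0876  0.1231] [ 0.4 -0.3  0.5  0.1]
  z fixed: [ 0.5396 -0.0858  0.135 ] [ 0.5494 -0.0822  0.135 ]
[ 0.5435 -0.0871 -0.1825] [-1.5 -2.1  0.1  1.   0.9  0.  -0.9 -0.1  0.4 -0.6 -1.1 -0.2]
```

Chosen: cap at about (0.590, 0.086, 0.173), and block/pocket at about (0.543, -0.087) with yaw of about -0.187. The crops confirm the white-capped canister next to the jig's +y side and the tall block between the jaws. I'll close the gripper and travel to above the cap.

Units first: shifts go in shares of 62.5 mm and turns go in shares of pi/2 rad. So 0.04 m is 0.64, -0.036 m is -0.576.

Emit:
advance([
  [0, 0, -0.32, 0, 0, 0],
  [0.64, -0.576, -0.32, 0, 0, 0],
  [0.64, -0.576, 0, 0, 0, 0],
  [0.64, -0.576, 0, 0, 0, 0],
  [0.64, -0.576, 0, 0, 0, 0],
  [0.64, -0.576, 0, 0, 0, 0],
  [0.64, -0.576, 0, 0, 0, 0],
  [0.64, -0.576, 0, 0, 0, 0],
  [0.64, -0.576, 0, 0, 0, 0],
  [0.64, -0.576, 0, 0, 0, 0],
], aperture=0.0)

```text
time: 2.55
tool_pos: [0.4512, -0.181, 0.2903]
tcp_rot: [3.091, 0.548, 0.003]
ft_force: [1.7, 0.1, 0.9]
gripper_width: 0.001
grip_force: 0.0
```

Emit:
advance([
  [0.64, -0.576, 0, 0, 0, 0],
  [0.64, -0.576, 0, 0, 0, 0],
  [0.64, -0.576, 0, 0, 0, 0],
  [0.64, -0.576, 0, 0, 0, 0],
  [0.64, -0.576, 0, 0, 0, 0],
  [0, 0, 0, 0, 0, 0.1146],
  [0, 0, 0, 0, 0, 0.1146],
  [0, 0, 0, 0, 0, 0.1146],
  [0, 0, 0, 0, 0, 0],
  [0, 0, 0, 0, 0, 0],
])

```text
time: 3.8
tool_pos: [0.5763, 0.0553, 0.2891]
tcp_rot: [3.128, -0.292, 0.002]
ft_force: [-0.4, 0.2, 0.0]
gripper_width: 0.005
grip_force: 0.0
```

```bash
cat >> h.py <<'E'
def togo(p,yaw=None):
    "tool-frame shift to world point p, tool axis report"
    o=manip.get_obs(); M=R.from_rotvec(o["tcp_rot"]); 
    print("t",round(float(o["time"]),2),"pos",o["tool_pos"].round(4),"togo",M.inv().apply(np.array(p)-o["tool_pos"]).round(4),"F",o["ft_force"].round(1),"w",round(float(o["gripper_width"]),3),"g",round(float(o["grip_force"]),1))
    if yaw is not None:
        W=R.from_matrix(np.array([[np.cos(yaw),np.sin(yaw),0],[np.sin(yaw),-np.cos(yaw),0],[0,0,-1]])); print("rot",(M.inv()*W).as_rotvec().round(4))
E
python3 -c "
from h import *
togo([.59,.086,.21],-.187)"
```

```text
t 3.8 pos [0.5763 0.0553 0.2891] togo [ 0.0077 -0.0327  0.0791] F [-0.4  0.2  0. ] w 0.005 g 0.0
rot [ 0.     -0.0011  0.0006]
```

To row units: 0.04 m is 0.64, 0.039 m is 0.624.

Emit:
advance([
  [0.128, -0.528, 0, 0, 0, 0],
  [0, 0, 0.64, 0, 0, 0],
  [0, 0, 0.624, 0, 0, 0],
  [0, 0, 0, 0, 0, 0],
  [0, 0, 0, 0, 0, 0],
])

```text
time: 4.42
tool_pos: [0.591, 0.0863, 0.211]
tcp_rot: [-3.127, 0.296, -0.003]
ft_force: [-0.2, -0.1, -0.8]
gripper_width: -0.001
grip_force: 0.0
```

```bash
python3 - <<'E'
from h import *
togo([.59,.086,.183],-.187)
im=manip.get_image("scene"); cv2.imwrite("pics/c1.png",np.clip(cv2.resize(im["image"][150:270,230:390],None,fx=4.5,fy=4.5,interpolation=cv2.INTER_CUBIC)[:,:,::-1]*1.6,0,255).astype(np.uint8))
E
```

```text
t 4.42 pos [0.591  0.0863 0.211 ] togo [-0.0009  0.0005  0.028 ] F [-0.2 -0.1 -0.8] w -0.001 g 0.0
rot [-0.0007 -0.002  -0.0016]
```

View pics/c1.png

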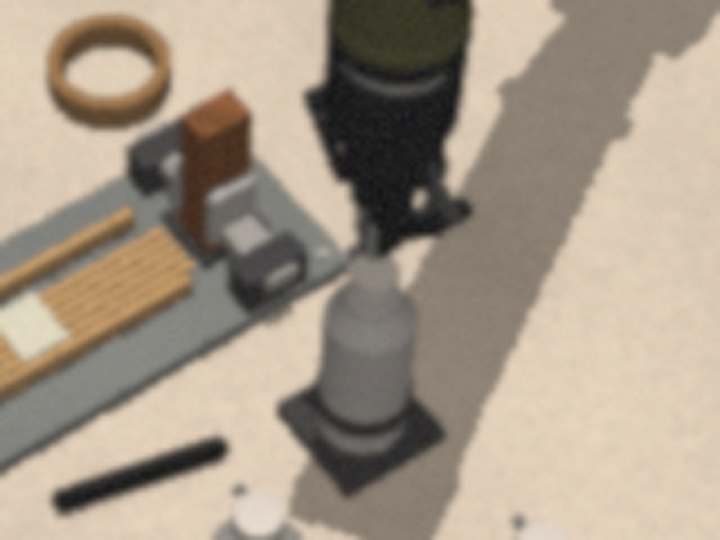

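The shut fingertips, at crop (372,250), stand centred over the chosen cap at (375,268). Now I'll press.

To row units: 0.012 m is 0.192, 0.007 m is 0.112.

Emit:
advance([
  [0, 0, 0.192, 0, 0, 0],
  [0, 0, 0.112, 0, 0, 0],
  [0, 0, 0.064, 0, 0, 0],
  [0, 0, 0, 0, 0, 0],
], only="pos|force")

```text
tool_pos: [0.5901, 0.0861, 0.1865]
ft_force: [-0.7, -0.8, 2.6]
grip_force: 1.6
```

Emit:
advance([
  [0, 0, 0.048, 0, 0, 0],
  [0, 0, 0.032, 0, 0, 0],
  [0, 0, 0, 0, 0, 0],
], only="pos|force")

```text
tool_pos: [0.5903, 0.0862, 0.183]
ft_force: [-4.1, -1.1, 11.0]
grip_force: 5.7
```

The cap met resistance at 0.1865 and reached 11 N at 0.183, so it is fully down. I'll lift and let it spring back.

To row units: -0.03 m is -0.48, -0.01 m is -0.16.

Emit:
advance([
  [0, 0, -0.16, 0, 0, 0],
  [0, 0, -0.48, 0, 0, 0],
  [0, 0, -0.48, 0, 0, 0],
  [0, 0, 0, 0, 0, 0],
], only="pos|force")

```text
tool_pos: [0.5914, 0.0869, 0.2535]
ft_force: [0.8, 0.0, -0.5]
grip_force: 0.0
```

```bash
python3 -c "
from h import *
togo([.543,-.087,.25],-.187)"
```

```text
t 5.85 pos [0.5914 0.0869 0.2535] togo [-0.0148  0.1799  0.0032] F [ 0.8  0.  -0.5] w -0.004 g 0.0
rot [-0.0015 -0.0042 -0.002 ]
```

To row units: 0.045 m is 0.72, 0.03 m is 0.48, -0.004 rad / 1.5708 = -0.0025.

Emit:
advance([
  [-0.048, 0.72, 0, 0, 0, 0],
  [-0.064, 0.72, 0, 0, 0, 0],
  [-0.064, 0.72, 0, 0, 0, 0],
  [-0.064, 0.72, 0, -0.001, -0.0025, -0.0013],
  [0, 0, 0.48, 0, 0, 0],
  [0, 0, 0.48, 0, 0, 0],
  [0, 0, 0, 0, 0, 0],
  [0, 0, 0, 0, 0, 0],
], aperture=0.8, only="pos|rot|force")

```text
tool_pos: [0.5416, -0.0876, 0.1917]
tcp_rot: [3.127, -0.293, -0.006]
ft_force: [0.5, -0.2, 0.8]
grip_force: 0.0
```

```bash
python3 - <<'E'
from h import *
togo([.543,-.087,.11],-.187)
for n in ("scene","top"):
    im=manip.get_image(n)
    for t in ("block","cap_top"): print(n,t,[(np.round(np.array(d["at"])*[560,420],1).tolist(),round(d["confidence"],2)) for d in manip.boxes_of(n,t)])
im=manip.get_image("scene"); cv2.imwrite("pics/c2.png",np.clip(cv2.resize(im["image"][120:240,200:360],None,fx=5,fy=5,interpolation=cv2.INTER_CUBIC)[:,:,::-1]*1.6,0,255).astype(np.uint8))
E
```

```text
t 6.85 pos [ 0.5416 -0.0876  0.1917] togo [ 0.0016 -0.001   0.0817] F [ 0.5 -0.2  0.8] w 0.8 g 0.0
rot [0.0013 0.0037 0.0001]
scene block [([274.5, 181.1], 0.53)]
scene cap_top [([283.7, 261.9], 0.64), ([345.2, 270.6], 0.46)]
top block []
top cap_top [([234.3, 221.4], 0.61), ([214.3, 154.3], 0.52), ([155.5, 188.4], 0.46)]
```

View pics/c2.png

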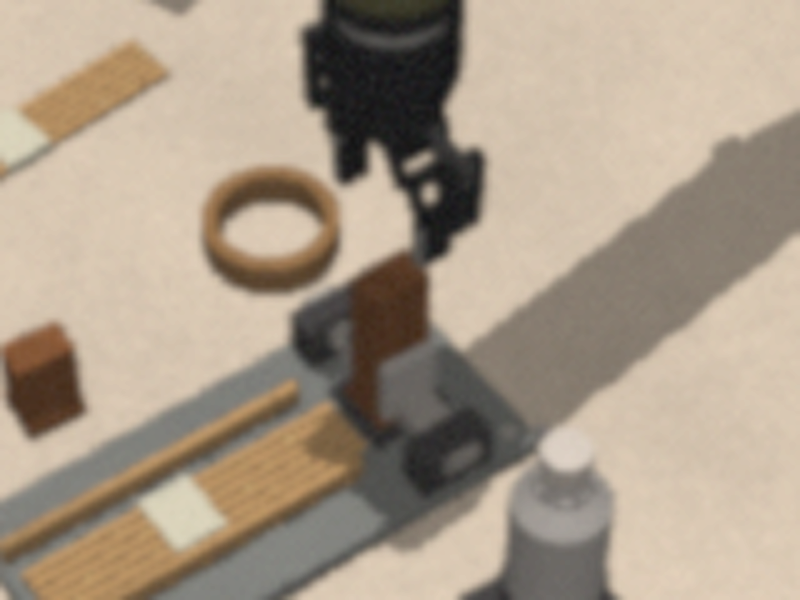

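The open fingers, at (347,175) and (432,250), straddle the block top at (390,283). I'll descend and check the forces.

To row units: 0.03 m is 0.48, 0.02 m is 0.32, 0.003 rad / 1.5708 = 0.0019.

Emit:
advance([
  [0.024, -0.016, 0.48, 0.0006, 0.0019, 0],
  [0, 0, 0.48, 0, 0, 0],
  [0, 0, 0.32, 0, 0, 0],
  [0, 0, 0, 0, 0, 0],
], only="pos|rot|force")

```text
tool_pos: [0.5416, -0.087, 0.1099]
tcp_rot: [-3.128, 0.293, 0.007]
ft_force: [0.1, 0.3, -0.1]
grip_force: 0.0
```

Emit:
advance([
  [0, 0, 0, 0, 0, 0],
  [0, 0, 0, 0, 0, 0],
  [0, 0, 0, 0, 0, 0],
  [0, 0, 0, 0, 0, 0],
  [0, 0, 0, 0, 0, 0],
  [0, 0, 0, 0, 0, 0],
], aperture=0.0)

```text
time: 8.45
tool_pos: [0.5437, -0.0873, 0.1125]
tcp_rot: [3.127, -0.294, 0.002]
ft_force: [0.4, 0.2, 5.7]
gripper_width: 0.3
grip_force: 59.5
```

```bash
python3 -c "
from h import *
togo([.543,-.087,.11],-.187)"
```

```text
t 8.45 pos [ 0.5437 -0.0873  0.1125] togo [-0.0007 -0.0002  0.0025] F [0.4 0.2 5.7] w 0.3 g 59.5
rot [ 0.0009 -0.0012 -0.0002]
```

The grip is good (25.5 mm opening, 59.5 N). Now I'll rock towards the +y jaw, pivoting about the foot's edge: per 0.03 rad, tool y is -2.9 mm and tool z is -0.55 mm.

To row units: -0.0029 m is -0.0464, -0.0006 m is -0.0096, -0.03 rad / 1.5708 = -0.0191.

Emit:
advance([
  [0, -0.0464, -0.008, -0.0191, 0, 0],
  [0, -0.0464, -0.0096, -0.0191, 0, 0],
  [0, -0.0464, -0.008, -0.0191, 0, 0],
  [0, -0.0464, -0.0096, -0.0191, 0, 0],
  [0, 0, 0, 0, 0, 0],
])

```text
time: 9.07
tool_pos: [0.5457, -0.0764, 0.1138]
tcp_rot: [3.007, -0.281, -0.016]
ft_force: [0.3, -1.9, 4.7]
gripper_width: 0.294
grip_force: 59.8
```

```bash
python3 -c "
from h import *
togo([.543,-.087,.11],-.187); print(manip.get_obs()['ft_torque'].round(2))"
```

```text
t 9.07 pos [ 0.5457 -0.0764  0.1138] togo [-0.0007  0.0104  0.0051] F [ 0.3 -1.9  4.7] w 0.294 g 59.8
rot [ 0.122  -0.001   0.0005]
[-0.64 -0.19  0.01]
```

To row units: -0.0016 m is -0.0256, -0.0003 m is -0.0048, -0.016 rad / 1.5708 = -0.0102.

Emit:
advance([
  [0, -0.0256, -0.0048, -0.0102, 0, 0],
  [0, 0, 0, 0, 0, 0],
], only="pos|rot|force")

```text
tool_pos: [0.5459, -0.0751, 0.1139]
tcp_rot: [2.991, -0.282, -0.018]
ft_force: [1.8, -2.6, 5.6]
grip_force: 60.0
```

Emit:
advance([
  [0, 0.048, 0.0096, 0.0194, 0, 0],
  [0, 0.048, 0.0096, 0.0194, 0, 0],
  [0, 0.048, 0.0096, 0.0194, 0, 0],
  [0, 0.048, 0.0096, 0.0194, 0, 0],
  [0, 0.0208, 0.0032, 0.0089, 0, 0],
  [0, 0, 0, 0, 0, 0],
])

```text
time: 10.07
tool_pos: [0.5435, -0.0874, 0.1125]
tcp_rot: [-3.127, 0.295, -0.001]
ft_force: [0.2, 0.3, 6.6]
gripper_width: 0.295
grip_force: 60.2
```

```bash
python3 -c "
from h import *
togo([.5437,-.0873,.1125],-.187); print(manip.get_obs()['ft_torque'].round(2))"
```

```text
t 10.07 pos [ 0.5435 -0.0874  0.1125] togo [ 0.0002 -0.0001 -0.    ] F [0.2 0.3 6.6] w 0.295 g 60.2
rot [-0.0005 -0.0008 -0.0011]
[-0.4  -0.05 -0.  ]
```

Back upright; now I'll rock to the -y side.

To row units: 0.003 m is 0.048, 0.0029 m is 0.0464, 0.0305 rad / 1.5708 = 0.0194.

Emit:
advance([
  [0, 0.048, -0.008, 0.0194, 0, 0],
  [0, 0.0464, -0.0096, 0.0194, 0, 0],
  [0, 0.048, -0.008, 0.0194, 0, 0],
  [0, 0.0464, -0.0096, 0.0194, 0, 0],
  [0, 0.0256, -0.0048, 0.0089, 0, 0],
  [0, 0, 0, 0, 0, 0],
])

```text
time: 10.82
tool_pos: [0.5411, -0.0986, 0.1139]
tcp_rot: [-2.99, 0.28, -0.02]
ft_force: [2.2, 3.6, 5.1]
gripper_width: 0.297
grip_force: 60.1
```

```bash
python3 - <<'E'
from h import *
togo([.5437,-.0873,.1125],-.187); print(manip.get_obs()['ft_torque'].round(2))
im=manip.get_image("scene"); cv2.imwrite("pics/c3.png",np.clip(cv2.resize(im["image"][160:225,235:325],None,fx=8,fy=8,interpolation=cv2.INTER_CUBIC)[:,:,::-1]*1.6,0,255).astype(np.uint8))
E
```

```text
t 10.82 pos [ 0.5411 -0.0986  0.1139] togo [ 0.0005 -0.0113  0.003 ] F [2.2 3.6 5.1] w 0.297 g 60.1
rot [-0.1388 -0.      0.    ]
[ 1.01 -0.5  -0.05]
```

View pics/c3.png

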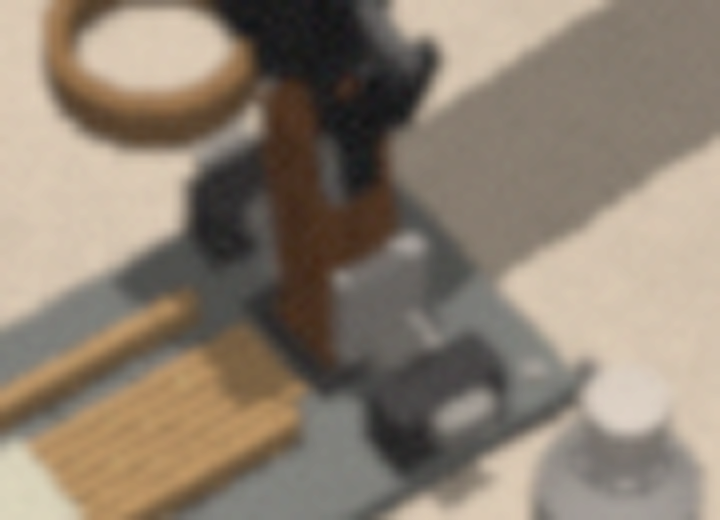

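The left jaw plate, at crop (380,290), now stands well off the upright. The block leans on the right jaw at (230,145), which is pushed back, and the fingers are clear of both jaws. I'll return upright and lift carefully.

To row units: -0.0029 m is -0.0464, -0.0013 m is -0.0208, -0.0305 rad / 1.5708 = -0.0194.

Emit:
advance([
  [0, -0.0464, 0.008, -0.0194, 0, 0],
  [0, -0.0464, 0.0096, -0.0194, 0, 0],
  [0, -0.0464, 0.008, -0.0194, 0, 0],
  [0, -0.0464, 0.0096, -0.0194, 0, 0],
  [0, -0.0208, 0.0048, -0.0105, 0, 0],
  [0, 0, 0, 0, 0, 0],
], only="pos|rot|force")

```text
tool_pos: [0.5435, -0.0857, 0.1125]
tcp_rot: [3.127, -0.29, 0.0]
ft_force: [1.5, 4.7, 6.2]
grip_force: 60.4
```

```bash
python3 -c "
from h import *
togo([.5437,-.0873,.1125],-.187)"
```

```text
t 11.62 pos [ 0.5435 -0.0857  0.1125] togo [0.0005 0.0015 0.    ] F [1.5 4.7 6.2] w 0.295 g 60.4
rot [ 0.0014 -0.0003  0.0019]
```

Emit:
advance([
  [0, 0, -0.08, 0, 0, 0],
  [0, 0, -0.08, 0, 0, 0],
  [0, 0, 0, 0, 0, 0],
], only="pos|rot|force")

```text
tool_pos: [0.5419, -0.0883, 0.1218]
tcp_rot: [3.124, -0.294, -0.004]
ft_force: [0.2, 0.6, -1.0]
grip_force: 59.5
```

At 10 mm, past the 6 mm of play, only the block's weight is felt, so it is free. I'll continue straight up.

Emit:
advance([
  [0, 0, -0.16, 0, 0, 0],
  [0, 0, -0.16, 0, 0, 0],
  [0, 0, -0.16, 0, 0, 0],
  [0, 0, -0.16, 0, 0, 0],
  [0, 0, -0.24, 0, 0, 0],
  [0, 0, -0.24, 0, 0, 0],
  [0, 0, -0.16, 0, 0, 0],
  [0, 0, -0.08, 0, 0, 0],
  [0, 0, 0, 0, 0, 0],
  [0, 0, 0, 0, 0, 0],
], only="time|pos|rot|force")

```text
time: 13.25
tool_pos: [0.5424, -0.0874, 0.2063]
tcp_rot: [3.125, -0.293, -0.004]
ft_force: [-0.1, 0.9, -1.2]
grip_force: 59.5
```

```bash
python3 - <<'E'
from h import *
togo([.5437,-.0873,.2],-.187)
im=manip.get_image("scene"); cv2.imwrite("pics/c4.png",np.clip(cv2.resize(im["image"][140:230,225:345],None,fx=6,fy=6,interpolation=cv2.INTER_CUBIC)[:,:,::-1]*1.6,0,255).astype(np.uint8))
E
```

```text
t 13.25 pos [ 0.5424 -0.0874  0.2063] togo [ 0.0012 -0.0004  0.0063] F [-0.1  0.9 -1.2] w 0.297 g 59.5
rot [ 0.003   0.002  -0.0002]
```

View pics/c4.png

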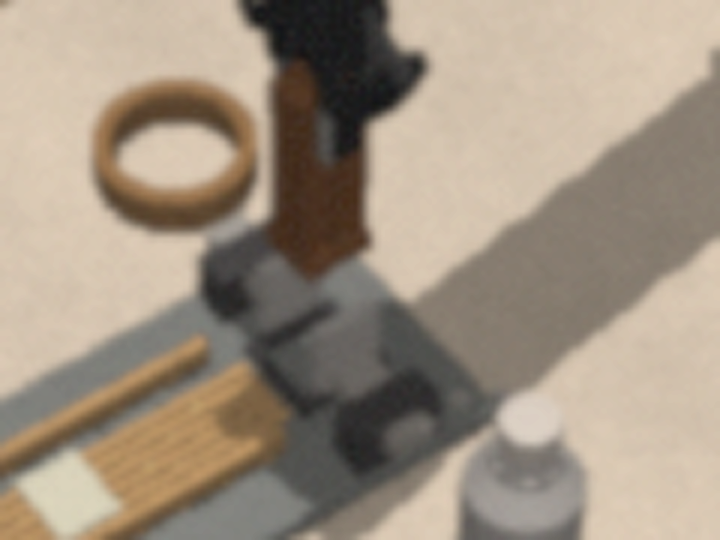

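The block hangs upright at (320,170), about 94 mm above the empty pocket at (290,340). Both jaws are back against their guides and the cap is up at (530,418). Handing in.

```bash
python3 -c "
from plant import manip
print(manip.finish_job())"
```

```text
the job is handed in; nothing more can be done
None
```

I pressed the canister's cap fully down and let it spring back, rocked the block until both jaws were pushed back, then lifted it free. I handed the job in at about 13 s with the block held upright about 94 mm above its pocket; the hand-in returned no verdict.

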